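Load a swing-out centrifuge rotor in balance

ROBOT

A 6-joint arm with a two-finger parallel gripper is mounted at the origin on a cart in front of the work surface, level with it; the furniture and walls round the work are solid. World frame = base frame: x ahead of the robot, y to its left, z up, the work surface at z = 0. Lengths are in mm, angles in rad, forces in N, time in s.
With the tool pointing down it reaches from about 275 to 750 mm from the base axis. Payload 10.2 kg.
Tool frame: the origin (TCP) lies at the centre of the arm's flange, where the gripper is bolted on; the fingertips stand 173 mm ahead of it and the grasp point (between the pads) lies 155 mm ahead of it; z points along the fingers, y is the line along which they close (so a half turn about z gives the same grasp; the last joint's range is limited). The gripper opens to 85 mm and grips with 20 to 120 N. Pads are 22 mm wide; open, the fingers measure 114 mm over their backs; the gripper's body (76 mm by 85 mm) begins 54 mm behind the grasp point. The pads swing forward as they close: fully open they stand 13 mm farther back than shut.
Start: joints at [-1.488, 0.313, 1.498, -0, 1.331, -0.223], TCP at [158.042, -500.655, 404.694] pointing down, gripper open.
Joint ranges: [-2.94, 2.94], [-0.97, 2.17], [0.19, 2.56], [-1.23, 4.37], [0.02, 3.11], [-2.88, 2.88]. Speed limits (rad/s): [2.39, 2.39, 3.01, 3.14, 3.14, 3.14].

INTERFACE

Orientations are given as a unit quaternion [w, x, y, z].
In Python, from rig import status, capture, camera_info, ticket gives the robot as it stands.
- The arm moves only by the shell command python3 -m crank 'ROWS' [FORCE]. ROWS is JSON, a list of rows, each a list of 7 numbers: the shift along the tool's x, y, z as a fraction of full scale, then the turn, a rotation vector about the tool's x, y, z as a fraction of full scale, then the closure, from 0 (fully open) to 1 (shut). A call has 1 to 12 rows; each row is the pose to reach, as a shift and turn from the pose commanded when the call began, along the tool's axes at that moment; what a row does not reach only later rows make up. Full scale, the value 1, is 0.1 m for a shift and 45 degrees for a turn. A row lasts 1/10 s, in which the tool goes at most 50 mm and 8.59 degrees, less where a joint would pass 70% of its speed; a pose out of reach is approached as far as the arm can. A call with a number of a shift or a turn outside -1 to 1 is refused whole. A call with a gripper value outside its range is refused whole. The fingers move at their own pace and stop on an object; FORCE is the grip in N (left out, the last holds). Time passes only in rows, so rows that repeat a pose let the fingers close. It gives the time, the measured TCP pose, the force, the opening and the grip force at its end, in the units of the state.
- status.sense(): the state, without advancing time (a new reading comes with each control period).
- capture(name): name is "scene" or "side" or "wrist"; returns (picture, depth): 400x640x3 uint8, red, green, blue; 400x640 float32, mm along the optical axis (not along the pixel's ray), 0 where there is no reading.
- camera_info(name): a dict with "K" (3x3 intrinsics, pixels), "D" ([k1, k2, p1, p2, k3] as OpenCV has them; the pictures are not rectified), "camera_from_world" (4x4, takes a point from world to camera coordinates). Camera axes: x right, y up, looking along -z (the intrinsics and any distortion apply to the point x, -y, -z); pixel columns grow to the right and rows downward; lengths in mm; the calibration is good to about 2 mm. A picture is of the moment at which its call begins: read the wrist's pose just before it. camera_info takes no time and is no camera call; for the wrist camera it gives the pose at the moment of the call.
- ticket.finish_job(): hands the job in; it is judged then, once.
The state is a dict: "time_s": time; "joints": joint angles; "dq": joint speeds; "tau": joint torques, N m; "eef_pos": TCP position; "ee_rot": TCP orientation; "force": force on the tool from outside, world axes, zero at the start; "wrist_torque": the same for the moment, N m; "grip_width": opening from 0.0 (shut) to 1.0 (fully open); "grip_force": force on a finger pad.
Only numpy, scipy, OpenCV 4.12 (cv2) and the standard library are available. Lean on these libraries where they do the work, as an engineer would, in place of code of your own. Each camera call takes 0.05 s, during which the arm holds its last target. There are 200 camera calls.

TASK

Load the open centrifuge so that its rotor is balanced: put the two tall and the two short capped sample tubes into its four buckets, one in each, every tube straight across the rotor from its twin of the same height. Lower each tube upright until it stands fully home on the floor of its bucket before you let go (do not drop or tip any), and leave the small vial with the narrow cap, which has no twin, standing where it is.

Things in the scene. Friction and masses are not known exactly. Their poses are not given: they have to be found in the camera images.
- tall_1: one of two tall sample tubes (twin: tall_2): opaque off-white, 118 mm tall with its cap, 29 mm in diameter, ribbed dark blue screw cap 36 mm across and 18 mm high; stands loose on the bench to the right of the centrifuge. Origin: centre of its underside, z up its axis. Take it by the cap from above. Home in a bucket it stands 68 mm above the mouth. 65 to 105 g
- tall_2: one of two tall sample tubes (twin: tall_1): opaque off-white, 118 mm tall with its cap, 29 mm in diameter, ribbed dark blue screw cap 36 mm across and 18 mm high; stands loose on the bench to the right of the centrifuge. Origin: centre of its underside, z up its axis. Take it by the cap from above. Home in a bucket it stands 68 mm above the mouth. 65 to 105 g
- short_1: one of two short sample tubes (twin: short_2): opaque off-white, 82 mm tall with its cap, 29 mm in diameter, ribbed dark blue screw cap 36 mm across and 18 mm high; stands loose on the bench to the right of the centrifuge. Origin: centre of its underside, z up its axis. Take it by the cap from above. Home in a bucket it stands 32 mm above the mouth. 45 to 70 g
- short_2: one of two short sample tubes (twin: short_1): opaque off-white, 82 mm tall with its cap, 29 mm in diameter, ribbed dark blue screw cap 36 mm across and 18 mm high; stands loose on the bench to the right of the centrifuge. Origin: centre of its underside, z up its axis. Take it by the cap from above. Home in a bucket it stands 32 mm above the mouth. 45 to 70 g
- odd_vial: the odd small vial, without a twin: off-white, 29 mm in diameter, 58 mm tall, with a narrow dark blue cap only 21 mm across; stands among the tubes. Origin: centre of its underside, z up
- bucket_1: one of four alike dark grey round buckets of the rotor; straight across from it is bucket_3. Empty. Origin: centre of its inner floor, 53 mm above the bench; z up, x away from the rotor axis. Bore 35 mm wide, 50 mm deep, its top 15 mm flared to a mouth 50 mm wide (57 mm outside). It swings in or out up to 7 degrees on its pins and springs back
- bucket_2: one of four alike dark grey round buckets of the rotor; straight across from it is bucket_4. Empty. Origin: centre of its inner floor, 53 mm above the bench; z up, x away from the rotor axis. Bore 35 mm wide, 50 mm deep, its top 15 mm flared to a mouth 50 mm wide (57 mm outside). It swings in or out up to 7 degrees on its pins and springs back
- bucket_3: one of four alike dark grey round buckets of the rotor; straight across from it is bucket_1. Empty. Origin: centre of its inner floor, 53 mm above the bench; z up, x away from the rotor axis. Bore 35 mm wide, 50 mm deep, its top 15 mm flared to a mouth 50 mm wide (57 mm outside). It swings in or out up to 7 degrees on its pins and springs back
- bucket_4: one of four alike dark grey round buckets of the rotor; straight across from it is bucket_2. Empty. Origin: centre of its inner floor, 53 mm above the bench; z up, x away from the rotor axis. Bore 35 mm wide, 50 mm deep, its top 15 mm flared to a mouth 50 mm wide (57 mm outside). It swings in or out up to 7 degrees on its pins and springs back
- centrifuge: open bench centrifuge, fixed. Origin: on the bench under the rotor axis; x to its back. Bucket centres 74 mm from the axis. The rotor stands at any angle; about 2 N sideways at a bucket turn it, and it stays. Steel bowl 262 mm wide round it, rim 115 mm above the bench, 12 mm above the bucket mouths. Lid open behind, hinge 152 mm from the axis, leaning back, top at 0.38 m
There are look-alikes about, which are no part of the job. What is shaped like the short_1 but yellow is not meant. Leave any orange look-alike of the short_2 alone.

How it is judged (in metres and radians):
At the end, for the whole second after the job is handed in: All four tubes stand upright (within 14 degrees) in buckets, undersides within 10 mm of the centre of the bucket's inner floor; twins in opposite buckets (over 130 mm apart); all at rest (under 20 mm/s) and released; the small vial still stands within 30 mm of where it was ((distance between tall_1 and bucket_1 below 0.01 m or distance between tall_1 and bucket_2 below 0.01 m or distance between tall_1 and bucket_3 below 0.01 m or distance between tall_1 and bucket_4 below 0.01 m) and angle between each of tall_1, tall_2, short_1, short_2's own z axis and vertical below 0.25 rad and linear speed of each of tall_1, tall_2, short_1, short_2 below 0.02 m/s and (distance between tall_2 and bucket_1 below 0.01 m or distance between tall_2 and bucket_2 below 0.01 m or distance between tall_2 and bucket_3 below 0.01 m or distance between tall_2 and bucket_4 below 0.01 m) and (distance between short_1 and bucket_1 below 0.01 m or distance between short_1 and bucket_2 below 0.01 m or distance between short_1 and bucket_3 below 0.01 m or distance between short_1 and bucket_4 below 0.01 m) and (distance between short_2 and bucket_1 below 0.01 m or distance between short_2 and bucket_2 below 0.01 m or distance between short_2 and bucket_3 below 0.01 m or distance between short_2 and bucket_4 below 0.01 m) and horizontal distance between tall_1 and tall_2 above 0.13 m and horizontal distance between short_1 and short_2 above 0.13 m and distance of odd_vial from where it was at the start of the episode below 0.03 m and angle between odd_vial's own z axis and vertical below 0.2 rad); the robot touches nothing.
It fails at once if a tube is dropped or thrown: it moves faster than 0.7 m/s with no finger touching it ((linear speed of tall_1 above 0.7 m/s and contact force between the fingers and tall_1 below 0.05 N) or (linear speed of tall_2 above 0.7 m/s and contact force between the fingers and tall_2 below 0.05 N) or (linear speed of short_1 above 0.7 m/s and contact force between the fingers and short_1 below 0.05 N) or (linear speed of short_2 above 0.7 m/s and contact force between the fingers and short_2 below 0.05 N)).
It fails at once if a tube or the vial is tipped over (more than about 45 degrees) (angle between any of tall_1, tall_2, short_1, short_2, odd_vial's own z axis and vertical above 0.8 rad).
It fails at once if the odd small vial is shifted by more than 30 mm (distance of odd_vial from where it was at the start of the episode above 0.03 m).
It also fails if it takes over 109 s, if anything falls off the work surface, if the arm or the gripper's body presses on something with over 40 N, if the wrist force passes 120 N, or if a joint passes its speed limit or range.

## Working session

There is one attempt and no reset: what is moved stays moved. The work goes in short steps, Python scripts to look and compute and a shell command to move; the robot and the scene stay as the last step left them, time stands still between calls to the robot, and variables do not carry over. Pictures are saved under pics/ and viewed, at most 14 in all, crops included, and the job is handed in when it is done.

```bash
ls; mkdir -p pics
cat > h.py <<'E'
import numpy as np, cv2
from rig import status, capture, camera_info, ticket
def grab(n,f=None):
    ci=camera_info(n); im,d=capture(n)
    if f: cv2.imwrite('pics/'+f,im[:,:,::-1])
    np.savez('/tmp/'+n+'.npz',im=im,d=d,K=ci['K'],D=ci['D'],T=ci['camera_from_world'])
    return im,d,ci
def load(n):
    return np.load('/tmp/'+n+'.npz')
def world(z,us,vs,d=None):
    K,D,T=z['K'],z['D'],z['T']
    us=np.atleast_1d(us).astype(float);vs=np.atleast_1d(vs).astype(float)
    if d is None: d=z['d'][vs.astype(int),us.astype(int)]
    n=cv2.undistortPoints(np.stack([us,vs],-1)[:,None],np.array(K,float),np.array(D,float))[:,0]
    p=np.stack([n[:,0]*d,-n[:,1]*d,-d,np.ones_like(d)],-1)
    return (np.linalg.inv(T)@p.T).T[:,:3]
E
python3 - <<'E'
from h import *
for n in ['scene','side','wrist']: grab(n,n+'0.png')
print(status.sense()); print(camera_info('wrist')['camera_from_world'])
E
```

```text
pics
{'time_s': 0.15, 'joints': array([-1.48836394e+00,  3.13301451e-01,  1.49822714e+00, -1.40345386e-06,
        1.33100117e+00, -2.23387979e-01]), 'dq': array([ 1.44623855e-03, -2.56931515e-03, -5.12048734e-04, -2.82860222e-04,
       -2.47013541e-05, -2.57255183e-05]), 'tau': array([ 2.32275699e-03, -4.12370431e+01, -2.59796584e+01, -1.62513888e-04,
        3.20554951e-03,  7.14968309e-06]), 'eef_pos': array([ 158.05698749, -500.61774986,  404.29004578]), 'ee_rot': array([-4.67441265e-04,  9.88331865e-01,  1.52315149e-01,  3.23156183e-05]), 'force': array([ 0.15534373, -0.07623728,  0.39127073]), 'wrist_torque': array([-0.01889895,  0.01742562,  0.02731815]), 'grip_force': 0.0, 'grip_width': 1.0022906018561466}
[[ 3.00174461e-01 -9.53882953e-01 -1.61389685e-03 -5.24013051e+02]
 [ 9.09870608e-01  2.86831544e-01 -2.99771817e-01  3.86479874e+01]
 [ 2.86410143e-01  8.85154063e-02  9.54009567e-01 -3.79606024e+02]
 [ 0.00000000e+00  0.00000000e+00  0.00000000e+00  1.00000000e+00]]
```

View pics/scene0.png

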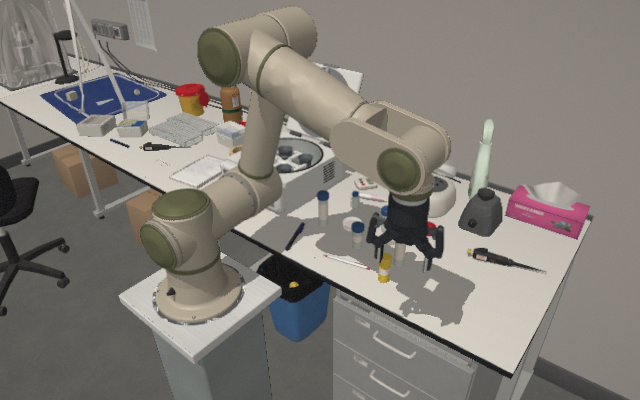

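View pics/side0.png

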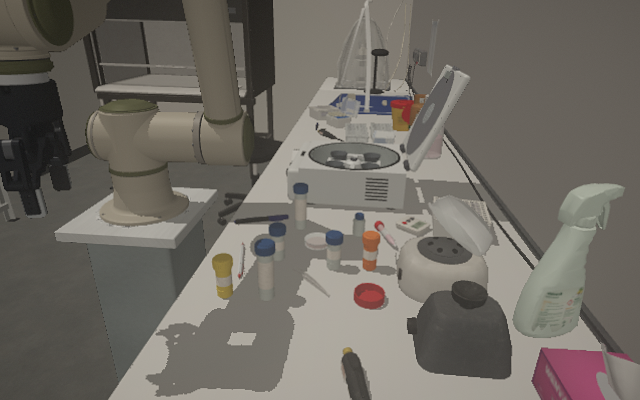

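View pics/wrist0.png

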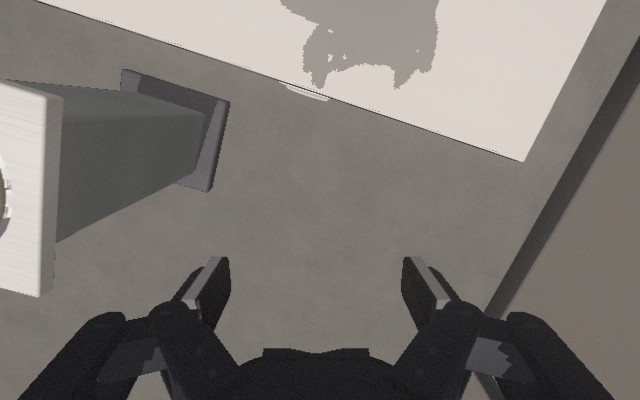

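The side picture shows blue-capped tubes with caps at (300,188), (265,247), (277,230) and (334,238), and a small vial at (359,218). The look-alikes are yellow (223,260) and orange (371,238). The rotor is at (352,158). The scene picture agrees; in the wrist picture only the bench edge shows.

Run:
```python
from h import *
z=load('side'); im=z['im']; d=z['d']
crop=im[130:310,190:400]; cv2.imwrite('pics/sc.png',cv2.resize(crop[:,:,::-1],None,fx=3.5,fy=3.2,interpolation=cv2.INTER_CUBIC)[:, :800])
hsv=cv2.cvtColor(im,cv2.COLOR_RGB2HSV)
P={'tA':(300,188),'tB':(265,247),'sA':(277,230),'sB':(334,238),'vial':(359,217),'yel':(223,260),'org':(371,238)}
for k,(u,v) in P.items():
    uu,vv=np.meshgrid(np.arange(u-12,u+13),np.arange(v-14,v+15)); uu=uu.ravel();vv=vv.ravel()
    p=world(z,uu,vv); d0=d[v,u]
    m=abs(d[vv,uu]-d0)<40; p=p[m]; top=p[:,2].max(); q=p[p[:,2]>np.percentile(p[:,2],99)-6]
    print(k,world(z,u,v).round(),'top',np.percentile(p[:,2],99).round(1),'centre', ((q.min(0)+q.max(0))/2).round(1),(q.max(0)-q.min(0)).round())
print(np.linalg.inv(z['T'])[:3,3].round())
s=load('scene');print(np.linalg.inv(s['T'])[:3,3].round())
```

```text
tA [[442. -84. 115.]] top 118.9 centre [440.2 -72.5 116.2] [34. 36.  6.]
tB [[ 421. -372.  118.]] top 119.2 centre [ 416.7 -360.4  116.7] [35. 35.  7.]
sA [[ 416. -240.   81.]] top 83.2 centre [ 411.4 -223.5   80.4] [36. 33.  6.]
sB [[ 536. -259.   81.]] top 83.2 centre [ 534.1 -244.9   80.5] [36. 35.  7.]
vial [[587. -97.  53.]] top 58.7 centre [586.5 -90.4  56.3] [19. 19.  6.]
yel [[ 342. -367.   82.]] top 83.8 centre [ 337.1 -360.7   81.1] [35. 38.  7.]
org [[ 611. -248.   80.]] top 83.3 centre [ 610.1 -237.3   80.5] [35. 34.  6.]
[ 571. -983.  480.]
[-495. -831.  846.]
```

View pics/sc.png

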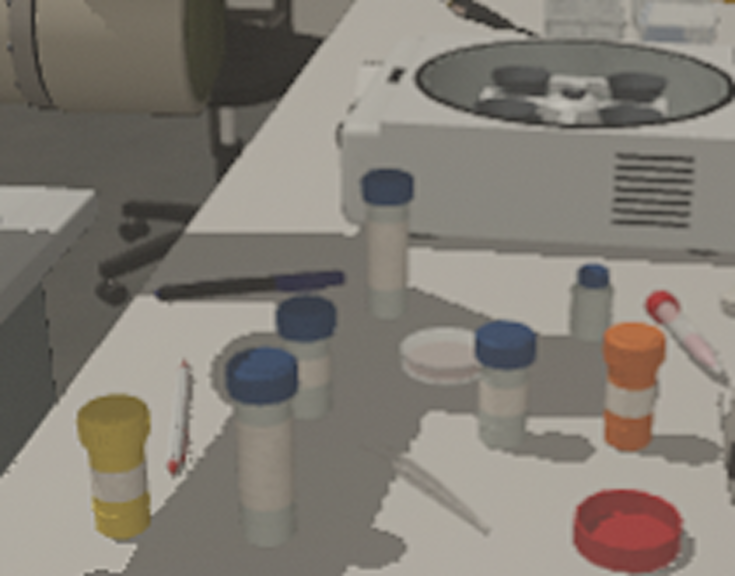

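All seven heights and diameters match the descriptions: talls at (440,-72) and (417,-360), shorts at (411,-224) and (534,-245). The yellow and orange tubes and the vial are to be left alone. Next I measure the centrifuge.

Run:
```python
from h import *
z=load('side'); d=z['d']
uu,vv=np.meshgrid(np.arange(280,420),np.arange(135,185)); uu=uu.ravel();vv=vv.ravel()
p=world(z,uu,vv); ok=(d[vv,uu]>0)
for lo,hi in [(98,107),(107,112),(112,120)]:
    m=ok&(p[:,2]>lo)&(p[:,2]<hi)&(p[:,1]<420); q=p[m]; print(lo,m.sum(), q.min(0).round(), q.max(0).round())
# black-ish bowl rim ellipse extremes 
for u,v in [(307,156),(400,157),(352,143),(350,170),(321,152),(373,154),(319,160),(381,160)]: print(u,v,world(z,u,v).round())
s=status.sense(); from scipy.spatial.transform import Rotation as R
T=camera_info('wrist')['camera_from_world']; C=np.linalg.inv(T)
q=s['ee_rot']; Rt=R.from_quat(q[[1,2,3,0]]).as_matrix()
print(Rt.round(3)); print((Rt.T@(C[:3,3]-s['eef_pos'])).round(1),(Rt.T@C[:3,:3]).round(3)); print(camera_info('wrist')['K'])
```

```text
98 858 [384.  51.  98.] [709. 336. 107.]
107 541 [385.  52. 107.] [708. 340. 112.]
112 1395 [396. -68. 112.] [724. 356. 120.]
307 156 [[426. 176. 114.]]
400 157 [[702. 187. 120.]]
352 143 [[557. 332. 117.]]
350 170 [[558.  64. 115.]]
321 152 [[459. 275.  98.]]
373 154 [[626. 282.  97.]]
319 160 [[453. 270.  73.]]
381 160 [[654. 296.  74.]]
[[ 0.954  0.301 -0.   ]
 [ 0.301 -0.954  0.001]
 [ 0.    -0.001 -1.   ]]
[76.4 -0.3 31.4] [[-0.001  0.954  0.3  ]
 [ 1.     0.001  0.001]
 [ 0.001  0.3   -0.954]]
[[295.35866596   0.         315.54056753]
 [  0.         295.35866596 203.20955215]
 [  0.           0.           1.        ]]
```

```bash
cat >> h.py <<'E'
from scipy.spatial.transform import Rotation as R
def shift(x,y,z,ydir=None):
    "print shift (tool axes, full-scale units) to TCP target; ydir = world angle (deg) of finger line"
    s=status.sense(); q=s['ee_rot']; M=R.from_quat(q[[1,2,3,0]]).as_matrix()
    print('t',round(s['time_s'],2),'at',s['eef_pos'].round(1),'F',s['force'].round(1),'w',round(s['grip_width']*85,1),'gf',round(s['grip_force'],1),'zax',M[:,2].round(3),'j6',s['joints'][5].round(2))
    print('shift',(M.T@(np.array([x,y,z])-s['eef_pos'])/100).round(3))
    if ydir is not None:
        a=np.degrees(np.arctan2(M[1,1],M[0,1])); e=(ydir-a+90)%180-90
        print('finger line',a.round(1),'turn z (units, +z tool)',round(-e/45,3))
E
python3 -m crank '[[0.5,-0.1,0.1,0,0,0,0.2],[1,-0.2,0.2,0,0,0,0.2],[1,-0.2,0.2,0,0,0,0.2]]' 40
python3 -m crank '[[0.5,-0.1,0.1,0,0,0,0.2],[1,-0.2,0.2,0,0,0,0.2],[1,-0.2,0.2,0,0,0,0.2]]'
python3 -m crank '[[0.45,-0.08,0.1,0,0,0,0.2],[0.89,-0.16,0.3,0,0,0,0.2],[0.89,-0.16,0.3,0,0,0,0.2],[0.89,-0.16,0.3,0,0,0,0.2]]'
python3 - <<'E'
from h import *
shift(417,-360.4,330)
im,d,ci=grab('wrist','w1.png')
E
```

```text
time_s: 0.45
eef_pos: [250.6, -449.1, 383.5]
ee_rot: [-0.001, 0.988, 0.154, 0.0]
force: [-0.4, -0.2, -0.5]
grip_width: 0.803
grip_force: 0.0
time_s: 0.75
eef_pos: [339.6, -400.0, 363.5]
ee_rot: [-0.001, 0.988, 0.155, 0.0]
force: [-1.2, -0.7, 0.4]
grip_width: 0.798
grip_force: 0.0
time_s: 1.15
eef_pos: [416.8, -360.4, 334.4]
ee_rot: [-0.0, 0.988, 0.153, -0.0]
force: [-0.2, -0.8, -0.0]
grip_width: 0.801
grip_force: 0.0
t 1.15 at [ 416.8 -360.4  334.4] F [-0.2 -0.8 -0. ] w 68.1 gf 0.0 zax [-0.001  0.    -1.   ] j6 0.34
shift [0.002 0.    0.044]
```

View pics/w1.png

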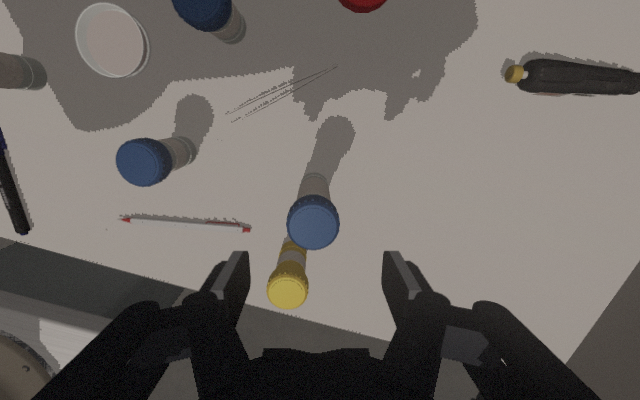

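The wrist view shows the tall tube's cap at (313,223) between the pads, yellow at (288,290), short A at (143,162) and short B at the top edge (205,8). I'll check the cap centres with wrist depth.

```bash
cat >> h.py <<'E'
def cap(z,u,v,r=32):
    "cap-top centre near pixel"
    uu,vv=np.meshgrid(np.arange(max(0,u-r),min(640,u+r+1)),np.arange(max(0,v-r),min(400,v+r+1))); uu=uu.ravel();vv=vv.ravel()
    p=world(z,uu,vv); h=world(z,u,v)[0,2]; m=(abs(p[:,2]-h)<4)&(z['d'][vv,uu]>0)
    c,rad=cv2.minEnclosingCircle(p[m][:,:2].astype(np.float32)); return np.round([*c,rad,h],1), p[m].mean(0).round(1)
E
python3 - <<'E'
from h import *
z=load('wrist')
for n,u,v in [('tB',313,223),('sA',143,162),('yel',288,290)]: print(n,*cap(z,u,v))
E
```

```text
tB [ 417.2 -357.5   18.8  117.2] [ 418.4 -357.1  117.3]
sA [ 412.3 -219.9   18.8   82. ] [ 413.  -220.7   81.4]
yel [ 337.4 -358.3   18.6   81. ] [ 339.2 -358.    81.2]
```

```bash
python3 -m crank '[[0.01,-0.01,0.4,0,0,0,0.2],[0.01,-0.01,0.74,0,0,0,0.2],[0.01,-0.01,0.74,0,0,0,0.2],[0.01,-0.01,0.74,0,0,0,1],[0.01,-0.01,0.74,0,0,0,1],[0.01,-0.01,0.74,0,0,0,1],[0.01,-0.01,0.74,0,0,0,1],[0.01,-0.01,0.74,0,0,0,1]]' 40
python3 -m crank '[[0,0,-0.2,0,0,0,1],[0,0,-0.6,0,0,0,1],[0,0,-1,0,0,0,1],[0,0,-1,0,0,0,1]]'
python3 -m crank '[[0,0,-0.5,0,0,0,1],[0,0,-0.8,0,0,0,1],[0,0,-0.8,0,0,0,1]]'
python3 - <<'E'
from h import *
shift(540,190,440)
E
```

```text
time_s: 2.0
eef_pos: [417.7, -359.5, 263.1]
ee_rot: [0.002, 0.988, 0.152, 0.001]
force: [-0.8, 0.1, 5.7]
grip_width: 0.404
grip_force: 39.3
time_s: 2.4
eef_pos: [417.7, -359.3, 367.4]
ee_rot: [0.005, 0.988, 0.152, 0.003]
force: [0.9, -1.1, -0.6]
grip_width: 0.406
grip_force: 40.3
time_s: 2.7
eef_pos: [417.3, -358.8, 445.5]
ee_rot: [0.004, 0.988, 0.152, 0.002]
force: [0.2, 0.1, -1.2]
grip_width: 0.403
grip_force: 40.6
t 2.7 at [ 417.3 -358.8  445.5] F [ 0.2  0.1 -1.2] w 34.3 gf 40.6 zax [ 0.005 -0.007 -1.   ] j6 0.34
shift [ 2.823 -4.864  0.022]
```

```bash
for i in 1; do
python3 -m crank '[[0.28,-0.48,0,0,0,0,1],[0.56,-0.97,0,0,0,0,1],[0.56,-0.97,0,0,0,0,1]]'
python3 -m crank '[[0.28,-0.48,0,0,0,0,1],[0.56,-0.97,0,0,0,0,1],[0.56,-0.97,0,0,0,0,1]]'
python3 -m crank '[[0.28,-0.48,0,0,0,0,1],[0.56,-0.97,0,0,0,0,1],[0.56,-0.97,0,0,0,0,1]]'
python3 -m crank '[[0.28,-0.48,0,0,0,0,1],[0.56,-0.97,0,0,0,0,1],[0.56,-0.97,0,0,0,0,1]]'
python3 -m crank '[[0.28,-0.48,0,0,0,0,1],[0.56,-0.97,0,0,0,0,1],[0.56,-0.97,0,0,0,0,1],[0.56,-0.97,0,0,0,0,1],[0.56,-0.97,0,0,0,0,1]]'
done | grep -E 'time|eef'
python3 - <<'E'
from h import *
shift(540,190,440)
grab('wrist','w2.png')
E
```

```text
time_s: 3.0
eef_pos: [441.9, -246.1, 440.4]
time_s: 3.3
eef_pos: [466.0, -136.9, 440.4]
time_s: 3.6
eef_pos: [490.3, -28.0, 440.3]
time_s: 3.9
eef_pos: [514.6, 81.1, 440.1]
time_s: 4.4
eef_pos: [538.7, 186.2, 440.3]
t 4.4 at [538.7 186.2 440.3] F [-0.3  0.1 -1.3] w 34.8 gf 40.8 zax [-0.001 -0.001 -1.   ] j6 1.39
shift [ 0.024 -0.032  0.003]
```

View pics/w2.png

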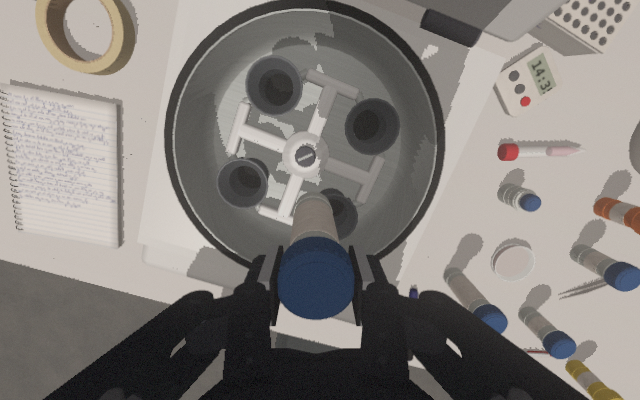

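The four bucket mouths are at (274,85), (372,125), (243,183) and (333,213, partly hidden by the tube); the hub is at (305,154). Locating them with the calibration:

```bash
cat >> h.py <<'E'
from scipy.optimize import least_squares
def plane(z,u,v,h):
    a=world(z,u,v,np.array([100.])); C=np.linalg.inv(z['T'])[:3,3]; r=a-C
    return (C+r*((h-C[2])/r[:,2])[:,None])[0]
def rotor(z, guess, mask_under=None):
    vv,uu=np.mgrid[0:400:1,0:640:1]; uu=uu.ravel();vv=vv.ravel(); p=world(z,uu,vv); d=z['d'][vv,uu]
    r=np.hypot(p[:,0]-guess[0],p[:,1]-guess[1])
    rim=(abs(p[:,2]-115)<3)&(r>124)&(r<140)
    q=p[rim]; f=least_squares(lambda c:np.hypot(q[:,0]-c[0],q[:,1]-c[1])-c[2],[*guess,131],loss='soft_l1')
    print('bowl',f.x.round(1),rim.sum())
    m=(p[:,2]>99.5)&(p[:,2]<106)&(d>0)&(r<112)&(r>38); q=p[m]
    def res(c):
        a=c[2]+np.arange(4)*np.pi/2; B=np.stack([c[0]+74*np.cos(a),c[1]+74*np.sin(a)],1)
        return np.abs(np.linalg.norm(q[:,None,:2]-B,axis=2)).min(1)-26.7
    best=min((least_squares(res,[*guess,t],loss='soft_l1',f_scale=2) for t in np.linspace(0,1.4,6)),key=lambda s:s.cost)
    c=best.x; a=c[2]+np.arange(4)*np.pi/2
    print('rotor',c.round(2),'deg',np.degrees(c[2]).round(1),m.sum(),'res',np.median(abs(best.fun)).round(2))
    B=np.stack([c[0]+74*np.cos(a),c[1]+74*np.sin(a)],1); print(B.round(1)); return c,B
E
python3 - <<'E'
from h import *
z=load('wrist')
for u,v in [(274,85),(372,125),(243,183)]: print(plane(z,u,v,103).round(1))
rotor(z,(562,198))
E
```

```text
[621.8 254.7 103. ]
[615.  151.1 103. ]
[517.9 261.  103. ]
bowl [562.9 201.4 134.4] 7485
rotor [564.54 206.48   0.71] deg 40.9 2240 res 0.97
[[620.5 254.9]
 [516.1 262.4]
 [508.6 158.1]
 [613.  150.5]]
```

Run:
```python
from h import *
z=load('wrist')
print(cap(z,316,278,45))
s=status.sense();q=s['ee_rot'];M=R.from_quat(q[[1,2,3,0]]).as_matrix()
c=cap(z,316,278,45)[0]; print((M.T@(np.array([c[0],c[1],c[3]])-s['eef_pos'])).round(1))
g=(564.5,206.5)
c,_=rotor(z,g)
grab('side'); z=load('side'); rotor(z,g)
for k in [(300,188)]: print(cap(z,*k,14))
```

```text
(array([540.3, 186.9,  21.9, 295.2]), array([541.1, 187.3, 294.7]))
[  1.9  -0.4 145.4]
bowl [564.9 206.3 133.1] 9024
rotor [564.54 206.48   0.71] deg 40.9 2240 res 0.97
[[620.5 254.9]
 [516.1 262.4]
 [508.6 158.1]
 [613.  150.5]]
bowl [563.5 201.8 133.3] 327
rotor [562.77 203.46   0.72] deg 41.4 150 res 1.39
[[618.3 252.4]
 [513.8 258.9]
 [507.3 154.5]
 [611.7 148. ]]
(array([439.6, -72.7,  18. , 116.9]), array([440. , -75.5, 116.8]))
```

Run:
```python
from h import *
shift(618.3,252.6,440,-48.8)
```

```text
t 4.5 at [538.6 186.  440.7] F [-0.1 -0.  -1.5] w 34.5 gf 40.8 zax [-0. -0. -1.] j6 1.39
shift [ 0.96  -0.397  0.007]
finger line -72.6 turn z (units, +z tool) -0.529
```

```bash
python3 -m crank '[[0.3,-0.12,0,0,0,-0.17,1],[0.6,-0.25,0,0,0,-0.35,1],[0.96,-0.4,0,0,0,-0.53,1],[0.96,-0.4,0,0,0,-0.53,1],[0.96,-0.4,0,0,0,-0.53,1]]' | grep -E 'eef|force'
python3 - <<'E'
from h import *
shift(618.3,252.6,340,-48.8)
grab('wrist','w3.png'); z=load('wrist'); rotor(z,(564,205)); grab('side'); print(cap(load('side'),*map(int,(0,0)),1) if 0 else '')
E
```

```text
eef_pos: [618.4, 253.7, 439.9]
force: [-0.3, -0.7, -1.0]
grip_force: 40.8
t 5.0 at [618.4 253.7 439.9] F [-0.3 -0.7 -1. ] w 34.7 gf 40.8 zax [-0.001 -0.001 -1.   ] j6 1.07
shift [-0.007  0.008  0.999]
finger line -48.8 turn z (units, +z tool) 0.001
bowl [565.8 207.2 132.7] 5875
rotor [564.35 206.32   0.72] deg 41.0 1115 res 0.93
[[620.2 254.9]
 [515.8 262.2]
 [508.5 157.8]
 [612.9 150.5]]
```

View pics/w3.png

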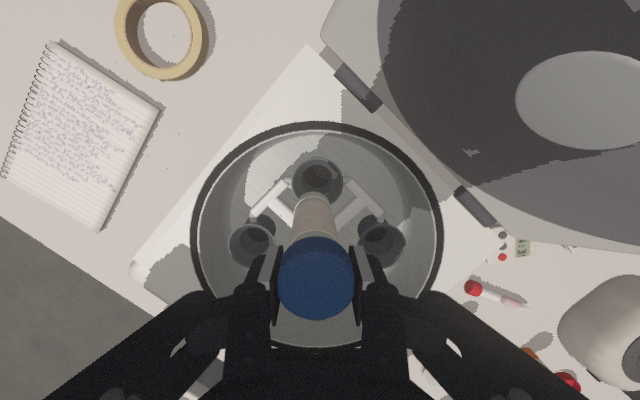

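The tube hangs upright, directly in line with the bucket at (318,178). Lowering in stages with force checks.

```bash
python3 -m crank '[[0,0,0.4,0,0,0,1],[0,0,0.75,0,0,0,1],[0,0,0.85,0,0,0,1],[0,0,0.92,0,0,0,1],[0,0,0.98,0,0,0,1]]' | grep -E 'eef|force'
python3 -m crank '[[0,0,0.06,0,0,0,1],[0,0,0.12,0,0,0,1],[0,0,0.17,0,0,0,1],[0,0,0.17,0,0,0,1]]' | grep -E 'eef|force'
python3 - <<'E'
from h import *
shift(618.3,252.6,316,-48.8)
E
```

```text
eef_pos: [618.2, 254.4, 345.2]
force: [1.0, -0.7, 0.8]
grip_force: 40.8
eef_pos: [617.9, 254.9, 324.9]
force: [1.0, -1.3, -2.5]
grip_force: 40.6
t 6.0 at [617.9 254.9 324.9] F [ 1.  -1.3 -2.5] w 34.6 gf 40.6 zax [-0.001 -0.    -1.   ] j6 1.07
shift [-0.012  0.02   0.089]
finger line -48.6 turn z (units, +z tool) 0.004
```

```bash
python3 -m crank '[[0,0,0.03,0,0,0,1],[0,0,0.06,0,0,0,1],[0,0,0.06,0,0,0,1]]' | grep -E 'eef|force'
python3 -m crank '[[0,0,0.02,0,0,0,1],[0,0,0.03,0,0,0,1],[0,0,0.03,0,0,0,1]]' | grep -E 'eef|force'
```

```text
eef_pos: [617.9, 254.9, 319.2]
force: [1.1, -1.4, -2.1]
grip_force: 40.7
eef_pos: [617.9, 254.9, 316.5]
force: [0.9, -0.8, -2.0]
grip_force: 40.7
```

```bash
python3 -m crank '[[0,0,0.01,0,0,0,1],[0,0,0.02,0,0,0,1],[0,0,0.02,0,0,0,1]]' | grep -E 'eef|force'
python3 -m crank '[[0,0,0.01,0,0,0,1],[0,0,0.02,0,0,0,1],[0,0,0.02,0,0,0,1]]' | grep -E 'eef|force'
```

```text
eef_pos: [618.0, 255.1, 316.1]
force: [0.4, 0.4, 6.9]
grip_force: 41.5
eef_pos: [618.1, 255.3, 315.9]
force: [-1.7, 1.3, 14.4]
grip_force: 42.3
```

Floor contact is at TCP 316, exactly the expected home height. Releasing and rising.

```bash
python3 -m crank '[[0,0,-0.02,0,0,0,1],[0,0,-0.02,0,0,0,0.9],[0,0,-0.02,0,0,0,0.35],[0,0,-0.02,0,0,0,0.35],[0,0,-0.02,0,0,0,0.35],[0,0,-0.2,0,0,0,0.35],[0,0,-0.6,0,0,0,0.3],[0,0,-1,0,0,0,0.2],[0,0,-1,0,0,0,0.2]]' | grep -E 'eef|force|width'
python3 - <<'E'
from h import *
shift(440,-72,400,-72)
grab('wrist','w4.png')
E
```

```text
eef_pos: [617.7, 254.9, 418.7]
force: [0.3, 0.2, 0.1]
grip_width: 0.796
grip_force: 0.0
t 8.1 at [617.7 254.9 418.7] F [0.3 0.2 0.1] w 67.7 gf 0.0 zax [ 0.01   0.002 -1.   ] j6 1.07
shift [-3.496  1.277  0.163]
finger line -48.6 turn z (units, +z tool) 0.519
```

View pics/w4.png

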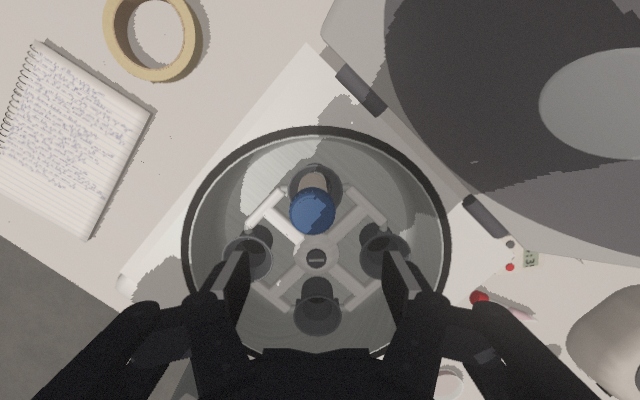

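The tube stands upright in the far-left bucket, cap at (313,210). Next is tall tube A at (440,-72).

```bash
python3 - <<'E'
from h import *
z=load('wrist'); print(cap(z,313,210)); rotor(z,(564,205))
E
(python3 -m crank '[[-0.44,0.16,0,0,0,0,0.2],[-0.87,0.32,0,0,0,0,0.2]]'
python3 -m crank '[[-0.44,0.16,0,0,0,0,0.2],[-0.87,0.32,0,0,0,0,0.2]]'
python3 -m crank '[[-0.44,0.16,0.1,0,0,0,0.2],[-0.87,0.32,0.2,0,0,0,0.2]]'
python3 -m crank '[[-0.44,0.16,0.1,0,0,0,0.2],[-0.87,0.32,0.4,0,0,0,0.2],[-0.87,0.32,0.4,0,0,0,0.2],[-0.87,0.32,0.4,0,0,0,0.2]]') | grep -E 'eef'
python3 - <<'E'
from h import *
grab('wrist','w5.png')
shift(440,-72,260,-48.8)
z=load('wrist')
h=cv2.cvtColor(z['im'],cv2.COLOR_RGB2HSV); m=((h[...,0]>100)&(h[...,0]<125)&(h[...,1]>110)&(h[...,2]>50)).astype(np.uint8)
n,l,st,c=cv2.connectedComponentsWithStats(m)
for i in range(1,n):
    if st[i,4]>300: u,v=c[i].astype(int); print(u,v,st[i,4],*cap(z,u,v))
E
```

```text
(array([617.2, 257.7,  18.7, 169.4]), array([618.2, 258.4, 170.2]))
bowl [565.6 207.  132.9] 5803
rotor [564.45 206.43   0.74] deg 42.4 1605 res 0.96
[[619.1 256.3]
 [514.6 261.1]
 [509.8 156.6]
 [614.3 151.8]]
eef_pos: [573.0, 172.8, 410.1]
eef_pos: [528.3, 90.5, 411.1]
eef_pos: [484.0, 9.0, 391.2]
eef_pos: [440.9, -71.8, 351.5]
t 9.2 at [441.5 -71.1 352.4] F [0.2 0.2 0.4] w 67.7 gf 0.0 zax [-0.001  0.001 -1.   ] j6 0.43
shift [-0.017 -0.002  0.924]
finger line -48.7 turn z (units, +z tool) 0.003
```

Run:
```python
from h import *
z=load('wrist'); print(world(z,314,218), z['im'][218,314]); print(cap(z,314,218,45))
```

```text
[[440.57267199 -69.03685776 117.92218467]] [ 75  90 117]
(array([440.4, -68.3,  18.4, 117.9]), array([441.4, -67.7, 117.3]))
```

```bash
(python3 -m crank '[[-0.01,-0.01,0.45,0,0,0,0.2],[-0.01,-0.01,0.9,0,0,0,0.2],[-0.01,-0.01,0.9,0,0,0,0.2],[-0.01,-0.01,0.9,0,0,0,1],[-0.01,-0.01,0.9,0,0,0,1],[-0.01,-0.01,0.9,0,0,0,1],[-0.01,-0.01,0.9,0,0,0,1],[-0.01,-0.01,0.9,0,0,0,1]]' 40
python3 -m crank '[[0,0,-0.2,0,0,0,1],[0,0,-0.6,0,0,0,1],[0,0,-1,0,0,0,1],[0,0,-1,0,0,0,1]]'
python3 -m crank '[[0,0,-0.5,0,0,0,1],[0,0,-0.8,0,0,0,1],[0,0,-0.8,0,0,0,1],[0,0,-0.8,0,0,0,1]]') | grep -E 'eef|force|width'
python3 - <<'E'
from h import *
shift(508,156,440)
E
```

```text
eef_pos: [440.5, -71.1, 265.0]
force: [-0.5, 0.8, 5.5]
grip_width: 0.402
grip_force: 39.2
eef_pos: [440.5, -71.1, 368.9]
force: [0.8, 0.2, -0.9]
grip_width: 0.403
grip_force: 40.4
eef_pos: [439.7, -70.9, 443.0]
force: [0.4, 0.4, -1.7]
grip_width: 0.405
grip_force: 40.6
t 10.8 at [439.7 -70.9 443. ] F [ 0.4  0.4 -1.7] w 34.4 gf 40.6 zax [ 0.001 -0.001 -1.   ] j6 0.42
shift [ 2.012 -1.251  0.03 ]
```

```bash
(python3 -m crank '[[0.34,-0.21,0,0,0,0,1],[0.67,-0.42,0,0,0,0,1]]'
python3 -m crank '[[0.34,-0.21,0,0,0,0,1],[0.67,-0.42,0,0,0,0,1]]'
python3 -m crank '[[0.34,-0.21,0,0,0,0,1],[0.67,-0.42,0,0,0,0,1],[0.67,-0.42,0,0,0,0,1],[0.67,-0.42,0,0,0,0,1]]') | grep -E 'eef'
python3 - <<'E'
from h import *
grab('wrist','w6.png'); z=load('wrist'); s=status.sense()
rotor(z,(564,205))
c=cap(z,316,278,45)[0]; M=R.from_quat(s['ee_rot'][[1,2,3,0]]).as_matrix(); print((M.T@(np.array([c[0],c[1],c[3]])-s['eef_pos'])).round(1))
shift(508.9,155.8,376,-48)
E
```

```text
eef_pos: [462.5, 5.3, 441.5]
eef_pos: [485.1, 82.1, 441.4]
eef_pos: [507.4, 156.7, 441.3]
bowl [564.1 205.6 133. ] 7392
rotor [564.65 206.43   0.74] deg 42.3 2414 res 0.98
[[619.3 256.3]
 [514.8 261.1]
 [509.9 156.6]
 [614.5 151.7]]
[  2.9  -1.1 148.1]
t 11.65 at [507.4 155.9 441.7] F [ 0.6 -0.3 -0.7] w 34.2 gf 40.6 zax [-0.002 -0.    -1.   ] j6 0.93
shift [0.011 0.012 0.657]
finger line -48.6 turn z (units, +z tool) -0.014
```

View pics/w6.png

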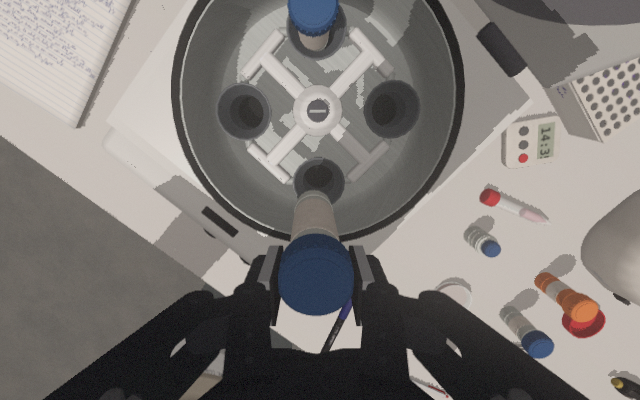

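The tube is upright over bucket 3 (320,180); the first tall tube is at the top (314,15) and the vial stands at (485,242). Lowering.

```bash
(python3 -m crank '[[0,0,0.4,0,0,0,1],[0,0,0.75,0,0,0,1],[0,0,0.85,0,0,0,1],[0,0,0.92,0,0,0,1],[0,0,0.98,0,0,0,1]]'
python3 -m crank '[[0,0,0.06,0,0,0,1],[0,0,0.12,0,0,0,1],[0,0,0.17,0,0,0,1],[0,0,0.17,0,0,0,1]]'
python3 -m crank '[[0,0,0.03,0,0,0,1],[0,0,0.06,0,0,0,1],[0,0,0.06,0,0,0,1]]') | grep -E 'eef|force'
```

```text
eef_pos: [508.0, 155.8, 345.9]
force: [1.2, -1.4, 1.2]
grip_force: 40.6
eef_pos: [507.5, 156.3, 327.2]
force: [1.2, -0.9, -2.3]
grip_force: 40.4
eef_pos: [507.5, 156.3, 321.3]
force: [2.2, -0.6, -2.4]
grip_force: 40.4
```

```bash
python3 -m crank '[[0,0,0.02,0,0,0,1],[0,0,0.03,0,0,0,1],[0,0,0.03,0,0,0,1]]' | grep -E 'eef|force'
python3 -m crank '[[0,0,0.01,0,0,0,1],[0,0,0.02,0,0,0,1],[0,0,0.02,0,0,0,1]]' | grep -E 'eef|force'
```

```text
eef_pos: [507.5, 156.3, 318.6]
force: [0.5, -1.0, -2.0]
grip_force: 40.5
eef_pos: [507.7, 156.5, 318.0]
force: [-1.4, 0.4, 8.0]
grip_force: 41.5
```

```bash
python3 -m crank '[[0,0,-0.01,0,0,0,1],[0,0,-0.01,0,0,0,0.9],[0,0,-0.01,0,0,0,0.35],[0,0,-0.01,0,0,0,0.35],[0,0,-0.01,0,0,0,0.35],[0,0,-0.2,0,0,0,0.35],[0,0,-0.6,0,0,0,0.3],[0,0,-0.95,0,0,0,0.2],[0,0,-0.95,0,0,0,0.2]]' | grep -E 'eef|force|width'
python3 - <<'E'
from h import *
shift(412,-222,330,41.5)
grab('wrist'); z=load('wrist'); rotor(z,(564,206))
E
```

```text
eef_pos: [507.7, 156.4, 416.1]
force: [1.3, -0.0, -1.0]
grip_width: 0.797
grip_force: 0.0
t 14.35 at [507.7 156.4 416.1] F [ 1.3 -0.  -1. ] w 67.7 gf 0.0 zax [ 0.008  0.001 -1.   ] j6 0.93
shift [-3.225  2.203  0.851]
finger line -48.6 turn z (units, +z tool) 1.997
bowl [564.2 206.  132.9] 8964
rotor [564.64 206.33   0.72] deg 41.4 2772 res 0.99
[[620.2 255.3]
 [515.7 261.9]
 [509.1 157.4]
 [613.6 150.8]]
```

```bash
(python3 -m crank '[[-0.4,0.28,0,0,0,0,0.2],[-0.81,0.55,0,0,0,0,0.2]]'
python3 -m crank '[[-0.4,0.28,0,0,0,0,0.2],[-0.81,0.55,0,0,0,0,0.2]]'
python3 -m crank '[[-0.4,0.28,0.1,0,0,-0.19,0.2],[-0.81,0.55,0.25,0,0,-0.38,0.2]]'
python3 - <<'E'
from h import *
shift(412,-222,330,41.5)
E
) | grep -E 'eef|shift|at|turn'
```

```text
eef_pos: [482.5, 61.0, 410.1]
eef_pos: [457.8, -34.9, 410.4]
eef_pos: [437.7, -115.1, 390.1]
t 15.0 at [ 437.7 -115.1  390.1] F [ 1.5 -0.3  0.4] w 68.0 gf 0.0 zax [-0.001  0.    -1.   ] j6 0.07
shift [-1.032  0.38   0.601]
finger line -33.7 turn z (units, +z tool) -1.672
```

```bash
(python3 -m crank '[[-0.5,0.18,0.2,0,0,-0.19,0.2],[-0.97,0.36,0.4,0,0,-0.38,0.2],[-0.97,0.36,0.5,0,0,-0.57,0.2],[-0.97,0.36,0.55,0,0,-0.76,0.2],[-0.97,0.36,0.55,0,0,-0.95,0.2],[-0.97,0.36,0.55,0,0,-0.95,0.2]]'
python3 -m crank '[[0,0,0,0,0,-0.19,0.2],[0,0,0,0,0,-0.38,0.2],[0,0,0,0,0,-0.57,0.2],[0,0,0,0,0,-0.7,0.2],[0,0,0,0,0,-0.7,0.2]]') | grep -E 'eef'
python3 - <<'E'
from h import *
grab('wrist','w7.png'); z=load('wrist')
shift(412,-222,225,41.5)
print(cap(z,*cv2.projectPoints(np.zeros((1,3)),np.zeros(3),np.zeros(3),z['K'],z['D'])[0].astype(int).ravel(),2))
p=z['T']@np.array([412,-222,82,1]); P=cv2.projectPoints(np.array([[p[0],-p[1],-p[2]]]),np.zeros(3),np.zeros(3),z['K'],z['D'])[0].ravel().astype(int); print(P, cap(z,*P,45))
E
```

```text
eef_pos: [413.8, -214.1, 334.6]
eef_pos: [414.0, -213.9, 335.0]
t 16.15 at [ 414.  -213.9  335.2] F [-0.7  0.3  0.2] w 67.6 gf 0.0 zax [-0.001  0.001 -1.   ] j6 -1.43
shift [-0.051 -0.067  1.102]
finger line 40.1 turn z (units, +z tool) -0.031
(array([ 408.2, -208.3,    2.5,   80.1]), array([ 408.1, -208. ,   82. ]))
[307 218] (array([ 411.6, -219.6,   18.8,   80.7]), array([ 410.9, -218.5,   81.2]))
```

View pics/w7.png

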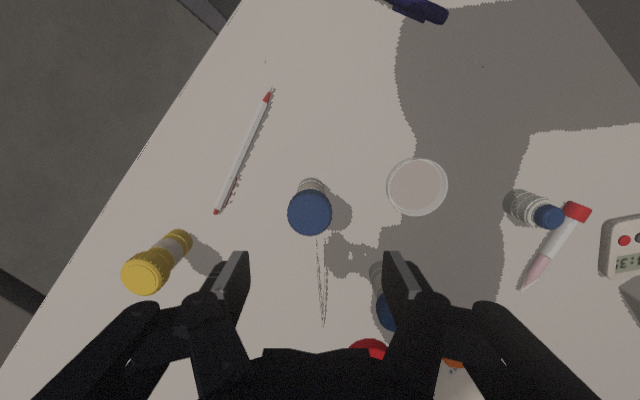

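Short A's cap is at (311,213), clear between the pads; short B at (388,300) is well off, the vial at (548,216). Grasping.

```bash
(python3 -m crank '[[-0.04,-0.07,0.35,0,0,-0.03,0.2],[-0.04,-0.07,0.6,0,0,-0.03,0.2],[-0.04,-0.07,0.6,0,0,-0.03,0.2]]'
python3 -m crank '[[0,0,0.3,0,0,0,0.2],[0,0,0.48,0,0,0,0.2],[0,0,0.48,0,0,0,0.2],[0,0,0.48,0,0,0,1],[0,0,0.48,0,0,0,1],[0,0,0.48,0,0,0,1],[0,0,0.48,0,0,0,1],[0,0,0.48,0,0,0,1]]' 40
python3 -m crank '[[0,0,-0.2,0,0,0,1],[0,0,-0.6,0,0,0,1],[0,0,-1,0,0,0,1],[0,0,-1,0,0,0,1]]'
python3 -m crank '[[0,0,-0.5,0,0,0,1],[0,0,-0.9,0,0,0,1],[0,0,-0.9,0,0,0,1],[0,0,-0.9,0,0,0,1]]') | grep -E 'eef|force|width'
python3 - <<'E'
from h import *
shift(611.5,149.5,430)
E
```

```text
eef_pos: [410.7, -221.2, 273.3]
force: [-0.1, -0.5, 1.7]
grip_width: 0.797
grip_force: 0.0
eef_pos: [411.8, -221.9, 229.7]
force: [-0.5, 0.7, 6.4]
grip_width: 0.404
grip_force: 39.4
eef_pos: [412.0, -222.0, 333.5]
force: [1.0, -0.2, -1.5]
grip_width: 0.403
grip_force: 40.2
eef_pos: [411.3, -221.4, 418.1]
force: [-0.3, 0.5, -1.5]
grip_width: 0.401
grip_force: 40.5
t 18.05 at [ 411.3 -221.4  418.1] F [-0.3  0.5 -1.5] w 34.1 gf 40.5 zax [ 0.001 -0.    -1.   ] j6 -1.47
shift [ 1.445  3.96  -0.12 ]
```

```bash
(python3 -m crank '[[0.18,0.49,0,0,0,0,1],[0.36,0.99,0,0,0,0,1],[0.36,0.99,0,0,0,0,1]]'
python3 -m crank '[[0.18,0.49,0,0,0,0,1],[0.36,0.99,0,0,0,0,1],[0.36,0.99,0,0,0,0,1]]'
python3 -m crank '[[0.18,0.49,0,0,0,0,1],[0.36,0.99,0,0,0,0,1],[0.36,0.99,0,0,0,0,1]]'
python3 -m crank '[[0.18,0.49,0,0,0,0,1],[0.36,0.99,0,0,0,0,1],[0.36,0.99,0,0,0,0,1],[0.36,0.99,0,0,0,0,1]]') | grep -E 'eef'
python3 - <<'E'
from h import *
grab('wrist','w8.png'); z=load('wrist'); s=status.sense()
rotor(z,(564,205))
c=cap(z,316,278,45)[0]; M=R.from_quat(s['ee_rot'][[1,2,3,0]]).as_matrix(); print((M.T@(np.array([c[0],c[1],c[3]])-s['eef_pos'])).round(1))
shift(611.5,149.5,340,41.4)
E
```

```text
eef_pos: [462.7, -125.4, 416.4]
eef_pos: [512.8, -33.0, 416.3]
eef_pos: [562.9, 59.3, 416.1]
eef_pos: [612.3, 148.8, 416.3]
bowl [564.3 205.9 133. ] 8218
rotor [564.62 206.23   0.72] deg 41.4 2304 res 0.98
[[620.2 255.1]
 [515.7 261.8]
 [509.1 157.3]
 [613.5 150.7]]
[  3.7   0.8 149.3]
t 19.4 at [612.  147.9 416.9] F [-1.   0.1 -0.4] w 34.1 gf 40.9 zax [-0.002 -0.001 -1.   ] j6 -0.67
shift [0.015 0.008 0.769]
finger line 41.6 turn z (units, +z tool) 0.004
```

View pics/w8.png

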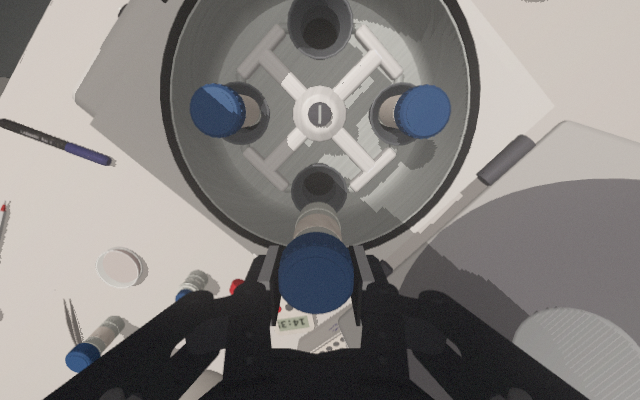

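The short tube is upright over bucket 4 (319,188); both talls are still home at (220,110) and (421,112). Lowering.

```bash
(python3 -m crank '[[-0.01,0.01,0.4,0,0,0,1],[-0.01,0.01,0.7,0,0,0,1],[-0.01,0.01,0.8,0,0,0,1],[-0.01,0.01,0.88,0,0,0,1],[-0.01,0.01,0.95,0,0,0,1],[-0.01,0.01,1,0,0,0,1]]'
python3 -m crank '[[0,0,0.06,0,0,0,1],[0,0,0.12,0,0,0,1],[0,0,0.18,0,0,0,1],[0,0,0.24,0,0,0,1],[0,0,0.24,0,0,0,1]]'
python3 -m crank '[[0,0,0.03,0,0,0,1],[0,0,0.06,0,0,0,1],[0,0,0.06,0,0,0,1]]') | grep -E 'eef|force'
```

```text
eef_pos: [613.5, 148.5, 318.8]
force: [-0.0, -0.1, -0.9]
grip_force: 40.9
eef_pos: [613.3, 148.9, 293.2]
force: [-0.4, 0.6, -1.5]
grip_force: 40.9
eef_pos: [613.4, 148.9, 287.8]
force: [0.2, -0.4, -0.6]
grip_force: 40.9
```

```bash
python3 -m crank '[[0,0,0.02,0,0,0,1],[0,0,0.04,0,0,0,1],[0,0,0.04,0,0,0,1]]' | grep -E 'eef|force'
python3 -m crank '[[0,0,0.01,0,0,0,1],[0,0,0.02,0,0,0,1],[0,0,0.02,0,0,0,1]]' | grep -E 'eef|force'
```

```text
eef_pos: [613.4, 148.8, 283.9]
force: [-0.8, 0.0, -0.7]
grip_force: 40.9
eef_pos: [613.5, 148.8, 282.7]
force: [-0.4, -0.0, 3.9]
grip_force: 41.2
```

Floor contact at 282.7, as expected. Releasing, rising, then on to short B at (534,-243).

```bash
(python3 -m crank '[[0,0,0,0,0,0,1],[0,0,0,0,0,0,0.9],[0,0,0,0,0,0,0.35],[0,0,0,0,0,0,0.35],[0,0,0,0,0,0,0.35],[0,0,-0.2,0,0,0,0.35],[0,0,-0.6,0,0,0,0.3],[0,0,-1,0,0,0,0.3],[0,0,-1,0,0,0,0.3]]'
python3 -m crank '[[0,0,-0.3,0,0,0,0.2],[0,0,-0.3,0,0,0,0.2]]')| grep -E 'eef|force|width'
python3 - <<'E'
from h import *
shift(534,-243,330,41.5)
grab('wrist'); z=load('wrist'); rotor(z,(564,206))
E
```

```text
eef_pos: [613.6, 149.0, 388.0]
force: [0.6, 0.2, 0.8]
grip_width: 0.696
grip_force: 0.0
eef_pos: [613.5, 148.9, 415.2]
force: [-0.6, 0.3, -0.9]
grip_width: 0.798
grip_force: 0.0
t 22.5 at [613.5 148.9 415.2] F [-0.6  0.3 -0.9] w 67.8 gf 0.0 zax [ 0.006  0.    -1.   ] j6 -0.67
shift [-2.4   -3.2    0.846]
finger line 41.6 turn z (units, +z tool) 0.002
bowl [564.6 206.  132.9] 8861
rotor [564.64 206.25   0.72] deg 41.4 2310 res 0.97
[[620.2 255.2]
 [515.7 261.8]
 [509.1 157.3]
 [613.5 150.7]]
```

```bash
(python3 -m crank '[[-0.3,-0.4,0,0,0,0,0.2],[-0.6,-0.8,0,0,0,0,0.2]]'
python3 -m crank '[[-0.3,-0.4,0,0,0,0,0.2],[-0.6,-0.8,0,0,0,0,0.2]]'
python3 -m crank '[[-0.3,-0.4,0.1,0,0,0,0.2],[-0.6,-0.8,0.3,0,0,0,0.2]]'
python3 -m crank '[[-0.3,-0.4,0.2,0,0,0,0.2],[-0.6,-0.8,0.5,0,0,0,0.2],[-0.6,-0.8,0.5,0,0,0,0.2],[-0.6,-0.8,0.5,0,0,0,0.2],[-0.6,-0.8,0.5,0,0,0,0.2]]') | grep -E 'eef'
python3 - <<'E'
from h import *
grab('wrist','w9.png'); z=load('wrist')
shift(534,-243,225,41.5)
p=z['T']@np.array([534,-243,82,1]); P=cv2.projectPoints(np.array([[p[0],-p[1],-p[2]]]),np.zeros(3),np.zeros(3),z['K'],z['D'])[0].ravel().astype(int); print(P, cap(z,*P,45))
E
```

```text
eef_pos: [593.0, 50.5, 410.3]
eef_pos: [572.7, -48.8, 410.6]
eef_pos: [553.5, -142.6, 383.3]
eef_pos: [534.6, -237.7, 334.0]
t 23.7 at [ 534.8 -237.3  334.5] F [-0.5  1.1  0.5] w 67.9 gf 0.0 zax [ 0.001 -0.    -1.   ] j6 -1.35
shift [-0.036 -0.044  1.095]
finger line 41.7 turn z (units, +z tool) 0.004
[310 216] (array([ 535.5, -241.2,   18.3,   81.8]), array([ 534.6, -240.3,   81.3]))
```

View pics/w9.png

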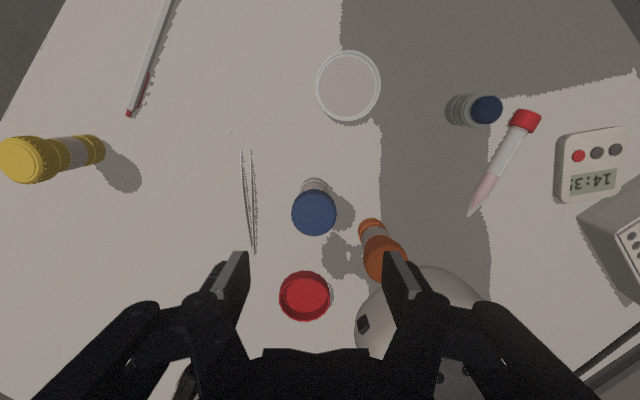

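Run:
```python
from h import *
z=load('side')
grab('side'); z=load('side')
vv,uu=np.mgrid[0:400,0:640]; p=world(z,uu.ravel(),vv.ravel()); d=z['d'].ravel()
a=np.radians(41.6); r=p[:,:2]-[534.7,-243]; ty=r@[np.cos(a),np.sin(a)]; tx=r@[-np.sin(a),np.cos(a)]
for zl,zh in [(50,120),(120,220)]:
    m=(d>0)&(p[:,2]>zl)&(p[:,2]<zh)&(abs(tx)<60)&(abs(ty)<75)&(np.hypot(tx,ty)>24)
    print(zl,m.sum()); 
    for q in p[m][::max(1,m.sum()//12)]: print(q.round(), end=' ')
```

```text
50 266
[ 601. -219.   81.] [ 601. -230.   81.] [ 615. -231.   81.] [ 593. -238.   78.] [ 601. -246.   81.] [ 613. -248.   80.] [ 599. -247.   74.] [ 595. -246.   68.] [ 596. -243.   62.] [ 625. -238.   59.] [ 610. -247.   59.] [ 600. -243.   51.] [ 609. -250.   51.] 120 558
[ 551. -208.  218.] [ 573. -220.  217.] [ 553. -209.  203.] [ 507. -276.  219.] [ 497. -290.  220.] [ 570. -221.  196.] [ 495. -268.  204.] [ 499. -267.  199.] [ 503. -273.  198.] [ 509. -273.  194.] [ 559. -216.  170.] [ 500. -274.  182.] [ 515. -269.  172.]
```

Only the orange tube is near, with 16 mm clearance to the finger. Grasping short B, which is centred at (314,212).

```bash
(python3 -m crank '[[-0.04,-0.04,0.35,0,0,0,0.3],[-0.04,-0.04,0.6,0,0,0,0.3],[-0.04,-0.04,0.6,0,0,0,0.3]]'
python3 -m crank '[[0,0,0.3,0,0,0,0.3],[0,0,0.48,0,0,0,0.3],[0,0,0.48,0,0,0,0.3],[0,0,0.48,0,0,0,1],[0,0,0.48,0,0,0,1],[0,0,0.48,0,0,0,1],[0,0,0.48,0,0,0,1],[0,0,0.48,0,0,0,1]]' 40
python3 -m crank '[[0,0,-0.2,0,0,0,1],[0,0,-0.6,0,0,0,1],[0,0,-1,0,0,0,1],[0,0,-1,0,0,0,1]]'
python3 -m crank '[[0,0,-0.5,0,0,0,1],[0,0,-0.9,0,0,0,1],[0,0,-0.9,0,0,0,1],[0,0,-0.9,0,0,0,1]]') | grep -E 'eef|force|width'
python3 - <<'E'
from h import *
shift(515.5,260,440)
E
```

```text
eef_pos: [533.9, -242.8, 271.6]
force: [0.5, -0.2, 0.0]
grip_width: 0.7
grip_force: 0.0
eef_pos: [534.6, -244.4, 228.2]
force: [0.4, 1.5, 7.3]
grip_width: 0.406
grip_force: 39.7
eef_pos: [534.5, -244.5, 332.5]
force: [0.0, 0.7, -1.0]
grip_width: 0.402
grip_force: 40.1
eef_pos: [533.8, -244.1, 416.4]
force: [0.4, 0.4, 0.0]
grip_width: 0.404
grip_force: 40.3
t 25.65 at [ 533.8 -244.1  416.4] F [0.4 0.4 0. ] w 34.4 gf 40.3 zax [ 0.001 -0.001 -1.   ] j6 -1.35
shift [ 3.891  3.21  -0.24 ]
```

```bash
(python3 -m crank '[[0.4,0.3,-0.1,0,0,0,1],[0.8,0.65,-0.24,0,0,0,1],[0.97,0.8,-0.24,0,0,0,1]]'
python3 -m crank '[[0.35,0.3,0,0,0,0,1],[0.7,0.6,0,0,0,0,1],[0.97,0.8,0,0,0,0,1]]'
python3 -m crank '[[0.35,0.3,0,0,0,0,1],[0.7,0.6,0,0,0,0,1],[0.97,0.8,0,0,0,0,1]]'
python3 -m crank '[[0.35,0.3,0,0,0,0,1],[0.7,0.6,0,0,0,0,1],[0.97,0.8,0,0,0,0,1],[0.97,0.8,0,0,0,0,1],[0.97,0.8,0,0,0,0,1]]') | grep -E 'eef'
python3 - <<'E'
from h import *
grab('wrist','w10.png'); z=load('wrist'); s=status.sense()
rotor(z,(564,205))
c=cap(z,316,278,45)[0]; M=R.from_quat(s['ee_rot'][[1,2,3,0]]).as_matrix(); print((M.T@(np.array([c[0],c[1],c[3]])-s['eef_pos'])).round(1))
shift(516.3,259,340,41.4)
E
```

```text
eef_pos: [529.0, -116.1, 439.9]
eef_pos: [524.5, 9.4, 438.4]
eef_pos: [519.9, 135.0, 438.3]
eef_pos: [515.6, 258.7, 438.4]
bowl [562.8 207.4 132.6] 5908
rotor [565.32 205.27   0.72] deg 41.4 1081 res 1.19
[[620.9 254.2]
 [516.4 260.8]
 [509.8 156.4]
 [614.2 149.7]]
[  3.7   0.4 147.3]
t 27.1 at [515.8 257.9 438.8] F [ 0.9  0.2 -1.2] w 34.4 gf 40.3 zax [-0.002 -0.001 -1.   ] j6 -0.47
shift [0.004 0.013 0.988]
finger line 41.6 turn z (units, +z tool) 0.004
```

View pics/w10.png

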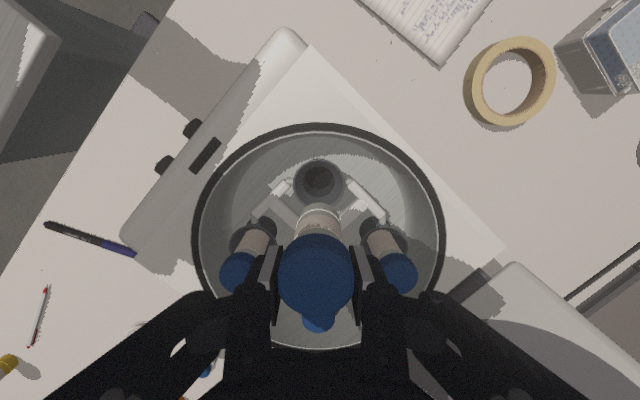

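The tube is upright below the last bucket (319,182); the other three tubes stand at (238,272), (398,272) and (318,320). Lowering.

```bash
(python3 -m crank '[[0,0.01,0.4,0,0,0,1],[0,0.01,0.8,0,0,0,1],[0,0.01,0.95,0,0,0,1],[0,0.01,1,0,0,0,1]]'
python3 -m crank '[[0,0,0.07,0,0,0,1],[0,0,0.14,0,0,0,1],[0,0,0.21,0,0,0,1],[0,0,0.28,0,0,0,1],[0,0,0.35,0,0,0,1],[0,0,0.42,0,0,0,1],[0,0,0.47,0,0,0,1],[0,0,0.47,0,0,0,1]]'
python3 -m crank '[[0,0,0.03,0,0,0,1],[0,0,0.06,0,0,0,1],[0,0,0.06,0,0,0,1]]') | grep -E 'eef|force'
```

```text
eef_pos: [516.6, 257.6, 337.7]
force: [-0.2, 0.2, 0.2]
grip_force: 40.3
eef_pos: [516.4, 258.9, 292.2]
force: [-0.4, -0.2, -0.3]
grip_force: 40.3
eef_pos: [516.4, 258.9, 286.6]
force: [-0.1, -0.5, -0.4]
grip_force: 40.3
```

```bash
python3 -m crank '[[0,0,0.02,0,0,0,1],[0,0,0.04,0,0,0,1],[0,0,0.04,0,0,0,1]]' | grep -E 'eef|force'
python3 -m crank '[[0,0,0.01,0,0,0,1],[0,0,0.02,0,0,0,1],[0,0,0.02,0,0,0,1]]' | grep -E 'eef|force'
```

```text
eef_pos: [516.4, 259.0, 282.7]
force: [-0.4, -0.3, 0.1]
grip_force: 40.3
eef_pos: [516.6, 259.0, 281.3]
force: [0.0, 0.5, 1.3]
grip_force: 40.4
```

```bash
(python3 -m crank '[[0,0,0.01,0,0,0,1],[0,0,0.01,0,0,0,1]]'
python3 -m crank '[[0,0,0,0,0,0,0.9],[0,0,0,0,0,0,0.35],[0,0,0,0,0,0,0.35],[0,0,0,0,0,0,0.35],[0,0,-0.2,0,0,0,0.35],[0,0,-0.6,0,0,0,0.3],[0,0,-1,0,0,0,0.3],[0,0,-1,0,0,0,0.3]]'
python3 -m crank '[[0,0,-0.5,0,0,0,0.2],[-0.3,0,-0.6,0,0,0,0.2],[-0.6,0,-0.6,0,0,0,0.2],[-0.6,0,-0.6,0,0,0,0.2],[-0.6,0,-0.6,0,0,0,0.2]]')| grep -E 'eef|force|width'
python3 - <<'E'
from h import *
grab('wrist','w11.png'); z=load('wrist'); rotor(z,(564,206)); grab('side')
from itertools import product
c=np.array([564.6,206.2])
for n in ['wrist','side']:
  z=load(n); print(n)
  vv,uu=np.mgrid[0:400,0:640]; p=world(z,uu.ravel(),vv.ravel()); d=z['d'].ravel(); 
  for k,(h) in enumerate([171,135,171,135]):
    b=c+74*np.array([np.cos(.722+k*np.pi/2),np.sin(.722+k*np.pi/2)])
    m=(d>0)&(abs(p[:,2]-h)<5)&(np.hypot(*(p[:,:2]-b).T)<35); q=p[m]
    if m.sum()>8: print(k+1,m.sum(),np.round(cv2.minEnclosingCircle(q[:,:2].astype(np.float32))[0],1),'top',np.median(q[:,2]).round(1),'bucket',b.round(1))
print(cap(load('side'),359,214,9))
E
```

```text
eef_pos: [516.7, 259.0, 281.1]
force: [-1.5, 0.2, 7.3]
grip_width: 0.402
grip_force: 40.9
eef_pos: [516.7, 259.1, 385.3]
force: [0.6, -0.2, 0.0]
grip_width: 0.696
grip_force: 0.0
eef_pos: [556.5, 213.9, 438.9]
force: [0.9, -0.5, 0.6]
grip_width: 0.801
grip_force: 0.0
bowl [563.7 206.8 133.3] 8377
rotor [565.08 205.58   0.72] deg 41.2 1868 res 1.1
[[620.8 254.3]
 [516.4 261.3]
 [509.4 156.9]
 [613.8 149.9]]
wrist
1 1343 [618.  256.2] top 170.4 bucket [620.1 255.1]
2 1297 [517.1 262. ] top 134.5 bucket [515.7 261.7]
3 1352 [507.  159.4] top 170.4 bucket [509.1 157.3]
4 852 [612.8 151.9] top 134.3 bucket [613.5 150.7]
side
1 53 [617.5 254. ] top 171.7 bucket [620.1 255.1]
2 12 [523.  260.9] top 132.9 bucket [515.7 261.7]
3 59 [506.3 154.9] top 169.9 bucket [509.1 157.3]
4 51 [611.6 145.8] top 134.2 bucket [613.5 150.7]
(array([586.5, -91.6,   9.8,  58. ]), array([586.1, -92.1,  57. ]))
```

View pics/w11.png

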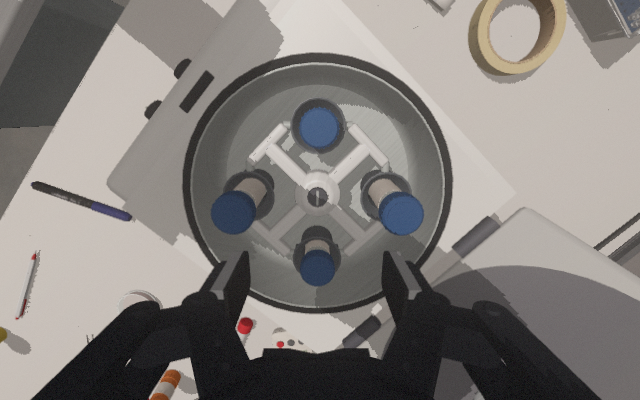

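All four tubes stand home: tops at 170/134 mm, talls across at (236,211) and (400,213), shorts across at (318,127) and (318,266). The vial has not moved, and the gripper is clear and empty.

```bash
python3 -c "
from rig import ticket; print(ticket.finish_job())"
```

```text
the job is handed in; nothing more can be done
None
```

I loaded the centrifuge and handed the job in; no verdict came back. All four tubes stand home, twins straight across from each other, and the vial hasn't moved.

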